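# Move the cleaned spark plugs to the gapping rack in order

### The job

Move the four cleaned spark plugs from the steel wash rack to the wooden gapping rack and keep them in order, counting from each rack's handle: the plug nearest the wire loop handle goes in the place nearest the wooden tongue handle, and so on down the row. Lay each one level across both notched rails, centred so that its hexagon hangs in the channel between them, firing tip toward the front of the rack (the robot's side) as it lies now. They are clean, so do not drop any of them or put one down on the bench mat.

Things in the scene. Friction and masses are not known exactly. Their poses are not given: they have to be found in the camera images.
- wash_rack: Fixed steel drip tray, 224 mm (y) x 90 x 10, with four dark steel cradles; wire loop handle at its +y end, 33 mm long. Origin: underside, middle of the front edge; x to the back, y along the row (robot's left). Cradles at x 45, y -84, -28, 28, 84 mm (+84 next to the handle). A plug in it has its axis 37 mm above the underside.
- gap_rack: Fixed wooden rack, 224 mm (y) x 90; tongue handle with brass eyelet at its -y end. Origin: underside, middle of the front edge; x to the back, y along the row (robot's left). Places: x 45, y -84 (by the handle), -28, 28, 84; plug origin 36 up. V notches 26 wide in front rail (x 13-27, top 39) for the thread, rear rail (x 67-79, top 41) for the insulator; channel floor at 10.
- plug_a: Spark plug with long ribbed insulator: 21 mm hexagon, insulator to +52, terminal to +62; 55 g. Origin on the axis, mid-hexagon; x from firing tip to terminal. Along x: 14 mm thread -29 to -10 (electrode to -34), hexagon -8 to +6 with two flats facing +-y (grip there), collar, 12 mm white insulator. Lies level, tip toward the robot.
- plug_b: Short stubby spark plug: 19 mm hexagon, plain insulator to +37, terminal to +46; 40 g. Origin on the axis, mid-hexagon; x from firing tip to terminal. Along x: 14 mm thread -29 to -10 (electrode to -34), hexagon -8 to +6 with two flats facing +-y (grip there), collar, 12 mm white insulator. Lies level, tip toward the robot.
- plug_c: Slim spark plug: narrow 16 mm hexagon, plain insulator to +50, thin bare stud to +61; 38 g. Origin on the axis, mid-hexagon; x from firing tip to terminal. Along x: 14 mm thread -29 to -10 (electrode to -34), hexagon -8 to +6 with two flats facing +-y (grip there), collar, 12 mm white insulator. Lies level, tip toward the robot.
- plug_d: Longest spark plug: 21 mm hexagon, long collar to +18, plain insulator to +58, thick terminal cap to +72; 60 g. Origin on the axis, mid-hexagon; x from firing tip to terminal. Along x: 14 mm thread -29 to -10 (electrode to -34), hexagon -8 to +6 with two flats facing +-y (grip there), collar, 12 mm white insulator. Lies level, tip toward the robot.
- cradle_a: Dark steel cradle on the wash rack that holds plug_a at the start; fixed, so it keeps showing plug_a's place in the row. Two V forks 26 mm wide at x -32 to -18 and 22 to 34 mm, tops 39 mm up, fingers fit between. Origin: its underside, 34 mm straight below the plug's axis (plug's origin within 2 mm along x); axes as the wash rack's.
- cradle_b: Dark steel cradle on the wash rack that holds plug_b at the start; fixed, so it keeps showing plug_b's place in the row. Two V forks 26 mm wide at x -32 to -18 and 22 to 34 mm, tops 39 mm up, fingers fit between. Origin: its underside, 34 mm straight below the plug's axis (plug's origin within 2 mm along x); axes as the wash rack's.
- cradle_c: Dark steel cradle on the wash rack that holds plug_c at the start; fixed, so it keeps showing plug_c's place in the row. Two V forks 26 mm wide at x -32 to -18 and 22 to 34 mm, tops 39 mm up, fingers fit between. Origin: its underside, 34 mm straight below the plug's axis (plug's origin within 2 mm along x); axes as the wash rack's.
- cradle_d: Dark steel cradle on the wash rack that holds plug_d at the start; fixed, so it keeps showing plug_d's place in the row. Two V forks 26 mm wide at x -32 to -18 and 22 to 34 mm, tops 39 mm up, fingers fit between. Origin: its underside, 34 mm straight below the plug's axis (plug's origin within 2 mm along x); axes as the wash rack's.

How it is judged:
By the outcome, as a careful person would: the job done as asked, in the order asked, and still so for the second after the job is handed in, with the robot touching nothing.
It also fails if it takes over 102 s, if anything falls off the work surface, if the arm or the gripper's body presses on something with over 40 N, if the wrist force passes 120 N, or if a joint passes its speed limit or range.

### The arm

A 6-joint arm with a two-finger parallel gripper is mounted at the origin on the work surface. World frame = base frame: x ahead of the robot, y to its left, z up, the work surface at z = 0. Lengths are in m, angles in rad, forces in N, time in s.
With the tool pointing down it reaches from about 0.375 to 0.975 m from the base axis. Payload 3.8 kg.
Tool frame: the origin (TCP) lies at the very end of the fingers, on their centre line; the grasp point (between the pads) lies 19 mm behind it; z points along the fingers, y is the line along which they close (so a half turn about z gives the same grasp; the last joint's range is limited). The gripper opens to 85 mm and grips with 20 to 120 N. Pads are 22 mm wide; open, the fingers measure 114 mm over their backs; the gripper's body (76 mm by 85 mm) begins 54 mm behind the grasp point. The pads swing forward as they close: fully open they stand 13 mm farther back than shut.
Start: joints at [-1.264, 0.264, 1.604, -0, 1.274, -0.037], TCP at [0.228, -0.635, 0.21] pointing down, gripper open.
Joint ranges: [-2.63, 2.63], [-0.94, 2.18], [0.31, 2.57], [-1.31, 4.45], [0, 2.66], [-2.55, 2.55]. Speed limits (rad/s): [2.57, 2.57, 3.14, 3.14, 3.14, 3.14].

### API

Orientations are given as a rotation vector (axis times angle).
In Python, from workcell import bot gives the robot as it stands.
- The arm moves only by the shell command python3 -m creep 'ROWS' [FORCE]. ROWS is JSON, a list of rows, each a list of 5 numbers: the shift along the tool's x, y, z in units of 0.05 m (1.0 is 0.05 m), then the turn about the tool's z in units of 0.1 rad (1.0 is 0.1 rad), then the opening, from 0 (shut) to 1 (fully open). In form: [[tx, ty, tz, spin, hand], ...]. A call has 1 to 20 rows; each row shifts and turns the commanded pose from where the row before left it, along the tool's axes as they then stand; what a row does not reach is not made up. A row lasts 1/8 s, in which the tool goes at most 62.5 mm and 10.7 degrees, less where a joint would pass 70% of its speed; a pose out of reach is approached as far as the arm can. A call with a number of a shift or a turn outside -1 to 1 is refused whole. A call with a gripper value outside its range is refused whole. The fingers move at their own pace and stop on an object; FORCE is the grip in N (left out, the last holds). Time passes only in rows, so rows that do not move let the fingers close. It gives the time, the measured TCP pose, the force, the opening and the grip force at its end, in the units of the state.
- bot.read_state(): the state, without advancing time (a new reading comes with each control period).
- bot.read_camera(name): name is "scene" or "top" or "wrist"; returns a dict with "pixels" (420x560x3 uint8, red, green, blue), "vfov" (degrees; the focal length in pixels is half the picture's height over the tangent of half this angle, whatever the lens; pixels are square), "cx", "cy" (the principal point, pixels), "world_to_cam" (4x4, takes a point from world to camera coordinates). Camera axes: x right, y down, z forward; pixel columns grow to the right and rows downward; lengths in m; the calibration is good to about 2 mm. A picture is of the moment at which its call begins. There is no depth.
- bot.finish_job(): hands the job in; it is judged then, once.
Trained networks look in a picture, given as the dict that the camera call returned (one of the last four; its "shot" number tells which), for a name from the list of things; names that differ only in an ending like _2 or _b are one class to them, and where a whole thing is asked for, a point or a joint stands for the part that bears it (a point fixed in the world has none). Each returns a list of dicts, best first, with "score" (0 to 1); they miss things now and then, are a little off and sometimes report something else, mostly with a low value. They report only what shows in the picture. A call takes as long as a camera call.
- bot.look_for(target, picture): "bbox" ([left, top, right, bottom] in pixels, round what is visible of it).
- bot.regions_of(target, picture): "mask" (420x560 bool, what is visible of it) and "bbox" ([left, top, right, bottom] in pixels, round what is visible of it).
The state is a dict: "time": time; "q": joint angles; "joint_vel": joint speeds; "joint_torque": joint torques, N m; "tool_pos": TCP position; "tcp_rot": TCP orientation; "wrist_force": force on the tool from outside, world axes, zero at the start; "torque": the same for the moment, N m; "width": opening from 0.0 (shut) to 1.0 (fully open); "grip_force": force on a finger pad.
Only numpy, scipy, OpenCV 4.12 (cv2) and the standard library are available. Lean on these libraries where they do the work, as an engineer would, in place of code of your own. Each camera call takes 0.05 s, during which the arm holds its last target. There are 200 camera calls.

## Working session

There is one attempt and no reset: what is moved stays moved. The work goes in short steps, Python scripts to look and compute and a shell command to move; the robot and the scene stay as the last step left them, time stands still between calls to the robot, and variables do not carry over. Pictures are saved under pics/ and viewed, at most 14 in all, crops included, and the job is handed in when it is done.

```bash
mkdir -p pics
cat > h.py <<'E'
import numpy as np, cv2, json
from workcell import bot
def save(p,n): cv2.imwrite(f'pics/{n}.png',cv2.cvtColor(p['pixels'],cv2.COLOR_RGB2BGR))
def K(p):
    f=p['pixels'].shape[0]/2/np.tan(np.radians(p['vfov'])/2); return f
def proj(p,X):
    X=np.atleast_2d(X); T=np.array(p['world_to_cam']); c=X@T[:3,:3].T+T[:3,3]; f=K(p)
    return np.c_[p['cx']+f*c[:,0]/c[:,2], p['cy']+f*c[:,1]/c[:,2]]
def ray(p,u,v):
    T=np.array(p['world_to_cam']); f=K(p); d=T[:3,:3].T@np.array([(u-p['cx'])/f,(v-p['cy'])/f,1]); o=-T[:3,:3].T@T[:3,3]
    return o,d
def atz(p,u,v,z):
    o,d=ray(p,u,v); return o+d*(z-o[2])/d[2]
def tri(obs):
    A=np.zeros((3,3));b=np.zeros(3)
    for p,u,v in obs:
        o,d=ray(p,u,v); d=d/np.linalg.norm(d); M=np.eye(3)-np.outer(d,d); A+=M;b+=M@o
    return np.linalg.solve(A,b)
E
python3 - <<'E'
from h import *
s=bot.read_state(); print({k:np.round(v,3).tolist() for k,v in s.items()})
for n in ['scene','top','wrist']:
    p=bot.read_camera(n); save(p,n+'0'); print(n,p['vfov'],[k for k in p]); print(np.round(np.linalg.inv(p['world_to_cam']),3).tolist())
    if n!='wrist':
        for t in ['wash_rack','gap_rack','plug_a','plug_b','plug_c','plug_d','cradle_a','cradle_b','cradle_c','cradle_d']:
            print(t,[(np.round(r['bbox']).tolist(),round(r['score'],2)) for r in bot.look_for(t,p)[:5]])
E
```

```text
{'time': 0.0, 'q': [-1.264, 0.265, 1.605, -0.0, 1.274, -0.037], 'joint_vel': [-0.001, 0.001, 0.0, -0.001, -0.001, -0.001], 'joint_torque': [-0.001, -51.511, -36.731, 0.0, 0.013, 0.0], 'tool_pos': [0.227, -0.635, 0.209], 'tcp_rot': [-3.093, -0.537, 0.0], 'wrist_force': [0.065, 0.014, 0.068], 'torque': [-0.0, -0.001, -0.041], 'grip_force': 0.0, 'width': 1.001}
scene 55.06952469039926 ['pixels', 'vfov', 'cx', 'cy', 'world_to_cam', 'shot']
[[0.394, 0.682, -0.616, 0.973], [0.919, -0.296, 0.26, -0.188], [-0.005, -0.669, -0.743, 0.579], [0.0, 0.0, 0.0, 1.0]]
wash_rack [([316.0, 144.0, 417.0, 227.0], 0.65)]
gap_rack [([97.0, 193.0, 248.0, 288.0], 0.77), ([334.0, 180.0, 378.0, 213.0], 0.21)]
plug_a [([384.0, 144.0, 419.0, 166.0], 0.74), ([368.0, 154.0, 398.0, 177.0], 0.65), ([331.0, 183.0, 378.0, 214.0], 0.58), ([350.0, 167.0, 390.0, 197.0], 0.55)]
plug_b [([384.0, 144.0, 419.0, 166.0], 0.74), ([368.0, 154.0, 398.0, 177.0], 0.65), ([331.0, 183.0, 378.0, 214.0], 0.58), ([350.0, 167.0, 390.0, 197.0], 0.55)]
plug_c [([384.0, 144.0, 419.0, 166.0], 0.74), ([368.0, 154.0, 398.0, 177.0], 0.65), ([33
[... 1790 characters left out ...]
, 221.0, 169.0, 261.0], 0.64), ([110.0, 222.0, 132.0, 272.0], 0.62), ([196.0, 201.0, 230.0, 239.0], 0.49)]
cradle_c [([173.0, 212.0, 200.0, 249.0], 0.9), ([107.0, 233.0, 142.0, 279.0], 0.75), ([140.0, 221.0, 169.0, 261.0], 0.64), ([110.0, 222.0, 132.0, 272.0], 0.62), ([196.0, 201.0, 230.0, 239.0], 0.49)]
cradle_d [([173.0, 212.0, 200.0, 249.0], 0.9), ([107.0, 233.0, 142.0, 279.0], 0.75), ([140.0, 221.0, 169.0, 261.0], 0.64), ([110.0, 222.0, 132.0, 272.0], 0.62), ([196.0, 201.0, 230.0, 239.0], 0.49)]
wrist 60.24746596479952 ['pixels', 'vfov', 'cx', 'cy', 'world_to_cam', 'shot']
[[0.337, -0.89, -0.308, 0.308], [-0.942, -0.318, -0.11, -0.606], [-0.0, 0.327, -0.945, 0.375], [0.0, 0.0, 0.0, 1.0]]
```

Run:
```python
import cv2
a=cv2.imread('pics/top0.png'); b=a[180:300,85:245]; c=a[180:300,310:470]
cv2.imwrite('pics/topz.png',cv2.resize(cv2.vconcat([b,c]),None,fx=2.5*1,fy=2.5,interpolation=cv2.INTER_CUBIC))
```

```text
(no output)
```

View pics/topz.png

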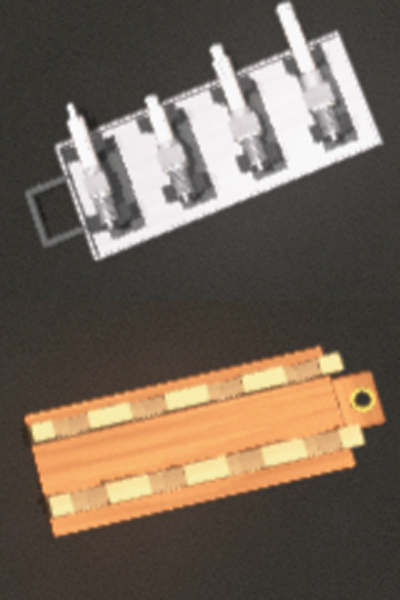

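View pics/scene0.png

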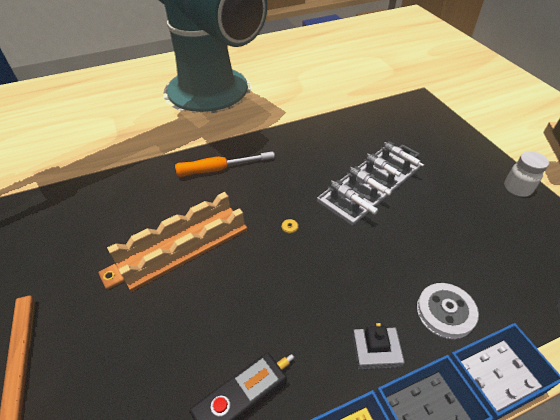

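Run:
```python
from h import *
p=bot.read_camera('top')
W=np.array([(57,147),(338,32),(382,142),(96,258)])/2.5+[85,180]
G=(np.array([(27,415),(320,347),(353,463),(55,535)])-[0,300])/2.5+[310,180]
for n,C in (('wash',W),('gap',G)):
    X=np.array([atz(p,u,v,.01) for u,v in C]); print(n,X.round(3).tolist(),X.mean(0).round(3))
    for d in (X[0]-X[1],X[3]-X[2],X[0]-X[3]): print(np.linalg.norm(d).round(3),np.degrees(np.arctan2(d[1],d[0])).round(1))
```

```text
wash [[0.492, 0.322, 0.01], [0.575, 0.114, 0.01], [0.492, 0.081, 0.01], [0.41, 0.29, 0.01]] [0.492 0.202 0.01 ]
0.224 111.7
0.224 111.3
0.088 21.4
gap [[0.509, -0.072, 0.01], [0.556, -0.288, 0.01], [0.47, -0.306, 0.01], [0.421, -0.089, 0.01]] [ 0.489 -0.189  0.01 ]
0.222 102.2
0.222 102.6
0.09 11.3
```

```bash
cat >> h.py <<'E'
from scipy.spatial.transform import Rotation as Rn
def cur():
    s=bot.read_state(); R=Rn.from_rotvec(s['tcp_rot']).as_matrix(); return s,np.array(s['tool_pos']),R
def go(xyz,yaw):
    """units to type: total shift along tool axes (0.05 m) as now, total spin (0.1 rad)"""
    s,t,R=cur(); y=np.degrees(np.arctan2(R[1,0],R[0,0])); d=R.T@(np.array(xyz)-t)/.05
    print('tcp',t.round(4),'yaw',y.round(2),'tilt',np.degrees(np.arccos(-R[2,2])).round(2),'w',round(s['width'],3),'-> shift',d.round(3),'spin',(np.radians(y-yaw)/.1).round(3),'t',s['time'])
E
python3 -m creep '[[0.61,-0.46,-0.06,0,1],[0.61,-0.46,-0.06,0,1],[0.61,-0.46,-0.06,0,1],[0.61,-0.46,-0.06,0,1],[0.61,-0.46,-0.06,0,1],[0.61,-0.46,-0.06,0,1],[0.61,-0.46,-0.06,0,1],[0.61,-0.46,-0.06,0,1],[0.61,-0.46,-0.06,0,1],[0.61,-0.46,-0.06,0,1],[0.61,-0.46,-0.06,0,1],[0.61,-0.46,-0.06,0,1],[0.61,-0.46,-0.06,0,1],[0.61,-0.46,-0.06,0,1],[0,0,0,0.7,1],[0,0,0,0.64,1],[0,0,0,0,1],[0,0,0,0,1]]'
python3 - <<'E'
from h import *
go([.519,-.189,.25],12)
p=bot.read_camera('wrist'); save(p,'w1'); print(p['world_to_cam'].tolist() if hasattr(p['world_to_cam'],'tolist') else p['world_to_cam'])
np.save('w1.npy',p,allow_pickle=True)
E
```

```text
time: 3.45
tool_pos: [0.521, -0.1885, 0.2525]
tcp_rot: [3.124, 0.33, 0.0]
wrist_force: [0.2, 0.6, 0.0]
width: 0.997
grip_force: 0.0
tcp [ 0.521  -0.1885  0.2525] yaw 12.07 tilt 0.01 w 0.997 -> shift [-0.04   0.002  0.051] spin 0.013 t 3.45
[[0.20881961724556902, -0.9779541675586346, -0.00011665382209143645, -0.29188711567108006], [-0.9243124163833606, -0.19740461506970186, 0.3266159439903964, 0.38942387693456254], [-0.3194384516193517, -0.06809599183419704, -0.9451571358896625, 0.5753775603156795], [0.0, 0.0, 0.0, 1.0]]
```

View pics/w1.png

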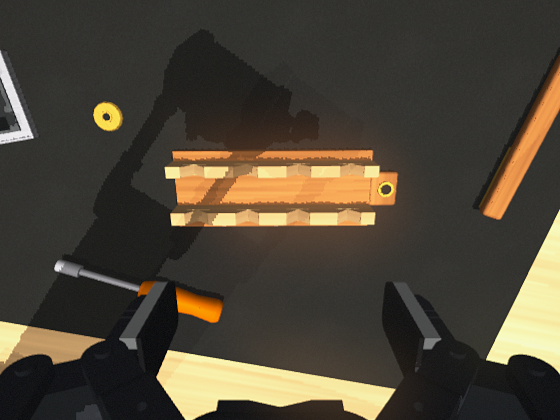

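Run:
```python
from h import *
go([.53,-.02,.30],15)
p=np.load('w1.npy',allow_pickle=True).item()
im=p['pixels']; print([im[r,c].tolist() for r,c in ((219,220),(217,246),(170,220),(188,280),(219,272),(222,300))])
```

```text
tcp [ 0.5209 -0.1885  0.2525] yaw 12.05 tilt 0.0 w 1.0 -> shift [ 0.882 -3.258 -0.949] spin -0.515 t 3.5
[[249, 230, 153], [237, 190, 122], [248, 223, 146], [245, 163, 86], [248, 231, 157], [235, 148, 77]]
```

```bash
python3 -m creep '[[0.15,-0.54,-0.16,0,1],[0.15,-0.54,-0.16,0,1],[0.15,-0.54,-0.16,0,1],[0.15,-0.54,-0.16,0,1],[0.15,-0.54,-0.16,0,1],[0.15,-0.54,-0.16,0,1],[0,0,0,-0.5,0.5],[0,0,0,0,0.5],[0,0,0,0,0.5]]'
python3 - <<'E'
from h import *
p=bot.read_camera('wrist'); save(p,'w2'); np.save('w2.npy',p,allow_pickle=True); go([.53,-.02,.3],15)
t=bot.read_camera('top'); np.save('t1.npy',t,allow_pickle=True)
w1=np.load('w1.npy',allow_pickle=True).item()
for q in (w1,p):
    im=q['pixels'].astype(int); m=((im[...,2]>132)&(im[...,0]-im[...,2]>60)&(im[...,1]>205)).astype(np.uint8)
    n,l,st,c=cv2.connectedComponentsWithStats(m,connectivity=4)
    print([(st[i].tolist(),c[i].round(1).tolist()) for i in range(1,n) if st[i,4]>15])
E
```

```text
time: 4.62
tool_pos: [0.5311, -0.0209, 0.3003]
tcp_rot: [-3.115, -0.405, 0.0]
wrist_force: [-0.8, 0.1, 0.4]
width: 0.498
grip_force: 0.0
tcp [ 0.5311 -0.021   0.3002] yaw 14.82 tilt 0.02 w 0.504 -> shift [-0.017 -0.025  0.005] spin -0.031 t 4.675
[([311, 166, 29, 11, 284], [325.4, 171.5]), ([364, 166, 15, 11, 155], [371.4, 171.0]), ([165, 167, 15, 11, 157], [172.1, 172.0]), ([204, 167, 24, 11, 237], [214.5, 171.7]), ([258, 167, 28, 11, 295], [271.2, 171.8]), ([498, 210, 62, 134, 3923], [539.7, 294.2]), ([259, 213, 27, 12, 303], [272.3, 218.8]), ([310, 213, 28, 12, 326], [323.2, 218.5]), ([361, 213, 14, 11, 145], [367.2, 218.0]), ([171, 214, 14, 11, 145], [177.4, 219.0]), ([212, 214, 24, 12, 235], [224.4, 219.4]), ([0, 322, 27, 41, 648], [9.0, 337.9]), ([487, 338, 73, 35, 937], [520.4, 353.0]), ([157, 351, 238, 69, 8365], [257.2, 385.8])]
[([312, 198, 13, 8, 91], [318.1, 201.5]), ([345, 198, 26, 10, 223], [357.7, 202.7]), ([391, 200, 26, 10, 225], [403.5, 204.6]), ([436, 202, 27, 10, 223], [449.1, 206.5]), ([482, 204, 14, 9, 108], [488.3, 208.0]), ([309, 237, 12, 9, 92], [315.2, 241.4]), ([341, 238, 24, 10, 214], [352.8, 242.3]), ([385, 240, 24, 9, 212], [396.7, 244.0]), ([428, 241, 25, 10, 208], [440.6, 245.9]), ([472, 243, 13, 9, 101], [478.0, 247.1]), ([0, 293, 121, 127, 7093], [42.2, 340.6]), ([216, 342, 128, 64, 5652], [275.3, 376.8]), ([533, 363, 27, 57, 853], [550.3, 396.5]), ([395, 397, 25, 23, 389], [403.9, 410.0])]
```

View pics/w2.png

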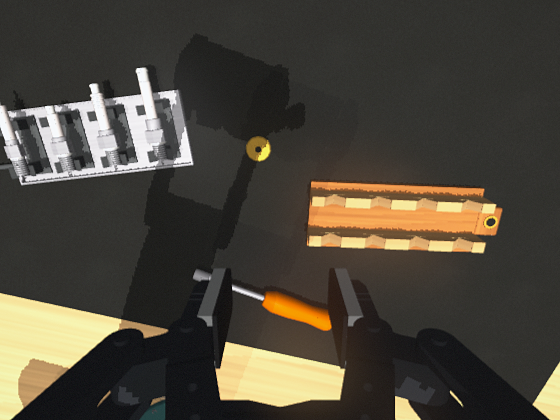

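Run:
```python
from h import *
from scipy.optimize import least_squares
w1=np.load('w1.npy',allow_pickle=True).item();w2=np.load('w2.npy',allow_pickle=True).item()
ys=[104.5,56,0,-56,-104.5]
M=np.array([(73,y,41) for y in ys]+[(20,y,39) for y in ys])/1000
o1=np.array([(172.1,172),(216,171.7),(271.2,171.8),(325.4,171.5),(371.4,171),(177.4,219),(225,219.2),(272.3,218.8),(323.2,218.5),(367.2,218)])
o2=np.array([(318.1,201.5),(357.7,202.7),(403.5,204.6),(449.1,206.5),(488.3,208),(315.2,241.4),(352.8,242.3),(396.7,244),(440.6,245.9),(478,247.1)])
def T(q,M):
    c,s=np.cos(q[3]),np.sin(q[3]); return np.c_[q[0]+c*M[:,0]-s*M[:,1],q[1]+s*M[:,0]+c*M[:,1],q[2]+M[:,2]]
for sel in ((0,),(1,),(0,1)):
    P=[(w1,o1),(w2,o2)]
    f=lambda q:np.concatenate([(proj(P[i][0],T(q,M))-P[i][1]).ravel() for i in sel])
    r=least_squares(f,[.445,-.2,0,.2],loss='soft_l1'); print(sel,r.x.round(4),np.degrees(r.x[3]).round(2),np.sqrt((f(r.x)**2).mean()).round(2))
    if len(sel)==2: print(f(r.x).reshape(2,10,2).round(1).tolist())
q=r.x; np.save('gap.npy',q); print(T(q,np.array([(.045,y,.036) for y in (-.084,-.028,.028,.084)])).round(4))
go([.51,.19,.25],21.5)
```

```text
(0,) [ 0.4475 -0.1947  0.0045  0.2165] 12.41 0.96
(1,) [ 0.4473 -0.1951  0.004   0.2186] 12.52 0.23
(0, 1) [ 0.4475 -0.1948  0.0045  0.2173] 12.45 0.7
[[[-0.2, 0.5], [2.1, 0.5], [0.4, -0.0], [-0.3, -0.1], [0.1, 0.1], [-0.0, 0.2], [-3.6, -0.3], [0.0, -0.2], [0.1, -0.2], [0.2, -0.0]], [[-0.1, -0.0], [0.0, 0.3], [0.0, 0.2], [0.1, 0.1], [0.3, 0.2], [-0.5, -0.6], [-0.0, -0.1], [-0.0, -0.1], [-0.2, -0.4], [0.2, -0.1]]]
[[ 0.5095 -0.2671  0.0405]
 [ 0.4974 -0.2124  0.0405]
 [ 0.4854 -0.1577  0.0405]
 [ 0.4733 -0.103   0.0405]]
tcp [ 0.5311 -0.021   0.3003] yaw 14.82 tilt 0.02 w 0.501 -> shift [ 0.671 -4.188  1.006] spin -1.166 t 4.725
```

```bash
python3 -m creep '[[0.08,-0.52,0.12,0,0.5],[0.08,-0.52,0.12,0,0.5],[0.08,-0.52,0.12,0,0.5],[0.08,-0.52,0.12,0,0.5],[0.08,-0.52,0.12,0,0.5],[0.08,-0.52,0.12,0,0.5],[0.08,-0.52,0.12,0,0.5],[0.08,-0.52,0.12,0,0.5],[0,0,0,-0.6,0.5],[0,0,0,-0.57,0.5],[0,0,0,0,0.5],[0,0,0,0,0.5]]'
python3 - <<'E'
from h import *
p=bot.read_camera('wrist'); save(p,'w3'); np.save('w3.npy',p,allow_pickle=True); go([.51,.19,.25],21.5)
print([(np.round(r['bbox']).tolist(),round(r['score'],2)) for r in bot.look_for('plug_a',p)[:5]])
cv2.imwrite('pics/w3z.png',cv2.resize(cv2.imread('pics/w3.png')[100:280,130:430],None,fx=2.6,fy=2.6,interpolation=cv2.INTER_CUBIC))
E
```

```text
time: 6.22
tool_pos: [0.5089, 0.1884, 0.2524]
tcp_rot: [-3.086, -0.586, 0.0]
wrist_force: [-0.1, -0.8, 0.5]
width: 0.504
grip_force: 0.0
tcp [0.5089 0.1884 0.2525] yaw 21.51 tilt 0.0 w 0.502 -> shift [ 0.033 -0.022  0.049] spin 0.002 t 6.275
[([330.0, 105.0, 353.0, 212.0], 0.76), ([226.0, 137.0, 247.0, 212.0], 0.75), ([278.0, 117.0, 299.0, 210.0], 0.6), ([172.0, 122.0, 192.0, 210.0], 0.55)]
```

View pics/w3z.png

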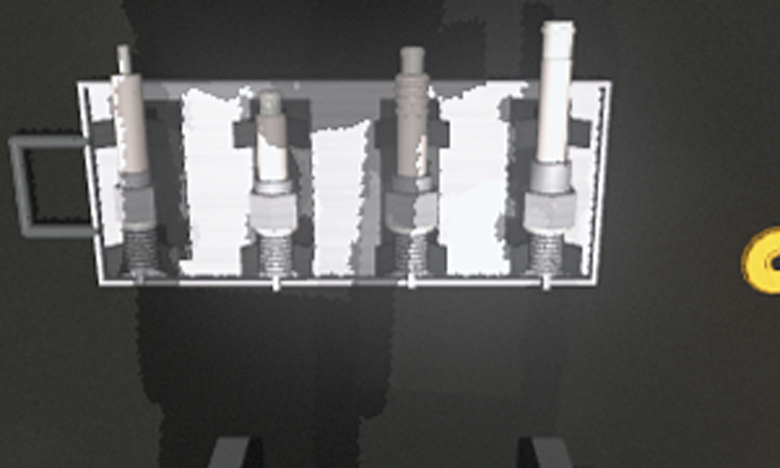

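```bash
cat >> h.py <<'E'
from scipy.optimize import least_squares
def T(q,M):
    c,s=np.cos(q[3]),np.sin(q[3]); M=np.atleast_2d(M); return np.c_[q[0]+c*M[:,0]-s*M[:,1],q[1]+s*M[:,0]+c*M[:,1],q[2]+M[:,2]]
E
python3 - <<'E'
from h import *
p=np.load('w3.npy',allow_pickle=True).item()
z=lambda a:np.array(a)/2.6+[130,100]
C=z([(78,83),(611,82),(597,286),(100,287)]); M=np.array([(90,112,10),(90,-112,10),(0,-112,10),(0,112,10)])/1e3
tips=z([(140,281),(276,290),(411,287),(546,289)]); term=z([(124,46),(270,92),(412,47),(558,22)]); L=[.061,.046,.062,.072]
print('hex at z=.041',[atz(p,*u,.041+h).round(4).tolist() for u,h in zip(z([(138,205),(274,212),(411,211),(550,211)]),(.008,.0095,.0105,.0105))])
f=lambda q:(proj(p,T(q,M))-C).ravel()
r=least_squares(f,[.45,.18,0,.37]); print('tray',r.x.round(4),np.degrees(r.x[3]).round(2),f(r.x).round(1))
q=r.x
print(T(q,np.array([(.045,y,.037) for y in (.084,.028,-.028,-.084)])).round(4))
np.save('wash0.npy',q)
for i,y in enumerate((.084,.028,-.028,-.084)):
    print(proj(p,T(q,[(.045-.034,y,.037),(.045+L[i],y,.037)])).round(1).tolist(),tips[i].round(1),term[i].round(1))
E
```

```text
hex at z=.041 [[0.4653, 0.2807, 0.049], [0.483, 0.2289, 0.0505], [0.5037, 0.1781, 0.0515], [0.5241, 0.1264, 0.0515]]
tray [0.4528 0.1872 0.0057 0.3773] 21.62 [-0.1  0.3  0.3  0.2 -0.1 -0.3 -0.1 -0.2]
[[0.4637 0.2819 0.0427]
 [0.4843 0.2299 0.0427]
 [0.5049 0.1778 0.0427]
 [0.5256 0.1257 0.0427]]
[[185.8, 208.7], [177.6, 119.3]] [183.8 208.1] [177.7 117.7]
[[237.1, 208.6], [233.9, 134.3]] [236.2 211.5] [233.8 135.4]
[[288.4, 208.5], [288.9, 118.0]] [288.1 210.4] [288.5 118.1]
[[339.7, 208.3], [345.2, 107.6]] [340.  211.2] [344.6 108.5]
```

Run:
```python
from h import *
go([.463,.2812,.13],21.6)
```

```text
tcp [0.5088 0.1884 0.2525] yaw 21.53 tilt 0.0 w 0.498 -> shift [-0.172 -2.063  2.45 ] spin -0.013 t 6.325
```

```bash
python3 -m creep '[[-0.03,-0.42,0.49,0,0.47],[-0.03,-0.41,0.49,0,0.47],[-0.04,-0.41,0.49,0,0.47],[-0.04,-0.41,0.49,0,0.47],[-0.03,-0.41,0.49,0,0.47],[0,0,0,0,0.47],[0,0,0,0,0.47]]'
python3 - <<'E'
from h import *
p=bot.read_camera('wrist'); save(p,'w4'); np.save('w4.npy',p,allow_pickle=True); go([.463,.2812,.03],21.6)
a=cv2.imread('pics/w4.png')[100:400,130:530]; cv2.imwrite('pics/w4z.png',cv2.resize(a,None,fx=2,fy=2,interpolation=cv2.INTER_CUBIC))
E
```

```text
time: 7.2
tool_pos: [0.4636, 0.2812, 0.1307]
tcp_rot: [3.086, 0.588, 0.002]
wrist_force: [0.7, -0.3, 0.4]
width: 0.473
grip_force: 0.0
tcp [0.4641 0.2812 0.1312] yaw 21.56 tilt 0.11 w 0.469 -> shift [-0.025 -0.008  2.024] spin -0.006 t 7.25
```

View pics/w4z.png

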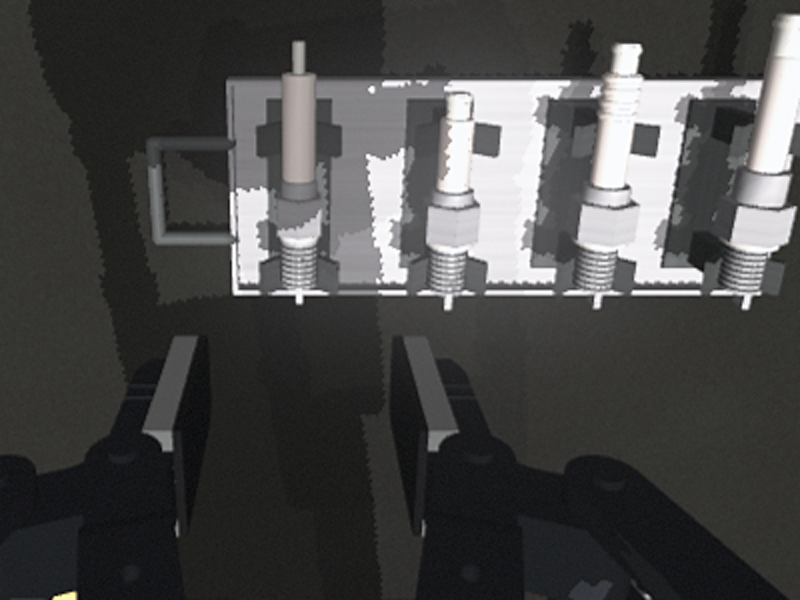

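Run:
```python
from h import *
p=np.load('w3.npy',allow_pickle=True).item(); w=np.load('w4.npy',allow_pickle=True).item()
z3=lambda a:np.array(a)/2.6+[130,100]; z4=lambda a:np.array(a)/2+[130,100]
t3=z3([(140,285),(276,290),(411,287),(546,289)]); e3=z3([(124,46),(270,92),(412,47),(558,22)])
t4=z4([(299,303),(448,308),(597,308),(745,309)]); e4=z4([(299,42),(460,94),(627,45),(793,14)]); L=np.array([.061,.046,.062,.072])
q=np.load('wash0.npy')
C3=z3([(78,83),(611,82),(597,286),(100,287)]); M=np.array([(90,112,10),(90,-112,10),(0,-112,10),(0,112,10)])/1e3
C4=z4([(228,80),(234,296)]); M4=M[[0,3]]
f=lambda q:np.r_[(proj(p,T(q,M))-C3).ravel(),(proj(w,T(q,M4))-C4).ravel()]
r=least_squares(f,q); print('tray',r.x.round(4),np.degrees(r.x[3]).round(2),f(r.x).round(1))
np.save('wash.npy',r.x)
for i,y in enumerate((.084,.028,-.028,-.084)):
    a=tri([(p,*t3[i]),(w,*t4[i])]); b=tri([(p,*e3[i]),(w,*e4[i])])
    o=a+(b-a)*.034/(.034+L[i]); print(a.round(4),b.round(4),'orig',o.round(4),'model',T(r.x,(.045,y,.037)).round(4), 'len',np.linalg.norm(b-a).round(4),.034+L[i])
s,t,R=cur(); print('tcp px',proj(w,t))
```

```text
tray [0.453  0.1873 0.0059 0.3751] 21.49 [ 0.  -0.2  0.5  0.2 -0.  -0.2 -0.1 -0.6 -0.3  0.7  0.  -0.1]
[0.4328 0.2703 0.0478] [0.5215 0.3052 0.0403] orig [0.4646 0.2828 0.0451] model [[0.4641 0.282  0.0429]] len 0.0957 0.095
[0.4514 0.2172 0.0476] [0.5259 0.2465 0.0417] orig [0.483  0.2297 0.0451] model [[0.4847 0.2298 0.0429]] len 0.0803 0.08
[0.4729 0.1656 0.0486] [0.5621 0.2009 0.0419] orig [0.5045 0.1781 0.0462] model [[0.5052 0.1777 0.0429]] len 0.0962 0.096
[0.4926 0.1131 0.048 ] [0.5918 0.1518 0.0386] orig [0.5244 0.1255 0.045 ] model [[0.5257 0.1256 0.0429]] len 0.1068 0.106
tcp px [[281.82062361 264.3978238 ]]
```

```bash
python3 -m creep '[[0,-0.02,0.4,0,0.47],[0,0,0.5,0,0.47],[0,0,0.5,0,0.47],[0,0,0.4,0,0.47],[0,0,0.25,0,0.47],[0,0,0.12,0,0.47],[0,0,0,0,0.47],[0,0,0,0,0],[0,0,0,0,0],[0,0,0,0,0],[0,0,0,0,0],[0,0,0,0,0],[0,0,0,0,0]]' 40
python3 - <<'E'
from h import *
go([.4635,.282,.13],12.45)
p=bot.read_camera('wrist'); save(p,'w5'); a=p['pixels'][120:330,180:460,::-1]; cv2.imwrite('pics/w5z.png',cv2.resize(a,None,fx=2,fy=2))
E
```

```text
time: 8.88
tool_pos: [0.4637, 0.2819, 0.0226]
tcp_rot: [3.085, 0.589, 0.003]
wrist_force: [1.7, -4.9, 6.7]
width: 0.159
grip_force: 39.3
tcp [0.4637 0.2819 0.0226] yaw 21.61 tilt 0.11 w 0.159 -> shift [ 1.000e-03 -0.000e+00 -2.149e+00] spin 1.599 t 8.875
```

View pics/w5z.png

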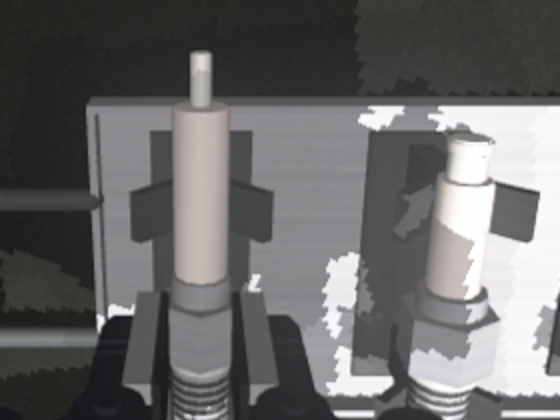

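```bash
python3 -m creep '[[0,0,-0.15,0,0],[0,0,-0.3,0,0],[0,0,-0.4,0,0],[0,0,-0.4,0,0],[0,0,-0.4,0.4,0],[0,0,-0.4,0.4,0],[0,0,-0.2,0.4,0],[0,0,0,0.4,0],[0,0,0,0,0]]'
python3 - <<'E'
from h import *
s,t,R=cur(); print(s['grip_force'],np.round(s['wrist_force'],1))
go([.5085,-.2673,.12],12.45)
E
```

```text
time: 10.05
tool_pos: [0.4626, 0.2827, 0.135]
tcp_rot: [-3.122, -0.341, -0.001]
wrist_force: [-0.4, 0.5, 0.1]
width: 0.161
grip_force: 39.0
39.02174950519111 [-0.4  0.5  0.1]
tcp [0.4626 0.2827 0.135 ] yaw 12.46 tilt 0.07 w 0.161 -> shift [-1.477 10.939  0.289] spin 0.001 t 10.05
```

```bash
python3 -m creep '[[-0.07,0.3,0,0,0],[-0.07,0.5,0,0,0],[-0.08,0.6,0,0,0],[-0.08,0.6,0,0,0],[-0.08,0.6,0,0,0],[-0.08,0.6,0,0,0],[-0.08,0.6,0,0,0],[-0.08,0.6,0,0,0],[-0.08,0.6,0,0,0],[-0.08,0.6,0,0,0],[-0.08,0.6,0,0,0],[-0.08,0.6,0,0,0],[-0.08,0.6,0,0,0],[-0.08,0.6,0,0,0],[-0.08,0.6,0,0,0],[-0.08,0.6,0,0,0],[-0.08,0.6,0,0,0],[-0.08,0.6,0,0,0],[-0.06,0.4,0,0,0],[0,0.14,0,0,0]]'
python3 -m creep '[[0,0,0.3,0,0],[0,0,0.3,0,0],[0,0,0,0,0]]'
python3 - <<'E'
from h import *
go([.5085,-.2673,.03],12.45)
p=bot.read_camera('wrist'); save(p,'w6'); np.save('w6.npy',p,allow_pickle=True); a=p['pixels'][80:330,130:430,::-1]; cv2.imwrite('pics/w6z.png',cv2.resize(a,None,fx=2,fy=2))
E
```

```text
time: 12.55
tool_pos: [0.5074, -0.2689, 0.1338]
tcp_rot: [-3.123, -0.338, 0.001]
wrist_force: [1.1, -0.2, -0.4]
width: 0.163
grip_force: 39.1
time: 12.92
tool_pos: [0.5061, -0.2659, 0.1011]
tcp_rot: [-3.12, -0.341, 0.007]
wrist_force: [-0.4, 0.6, -0.1]
width: 0.167
grip_force: 39.1
tcp [ 0.5061 -0.2659  0.1011] yaw 12.48 tilt 0.31 w 0.167 -> shift [0.047 0.043 1.423] spin 0.005 t 12.925
```

View pics/w6z.png

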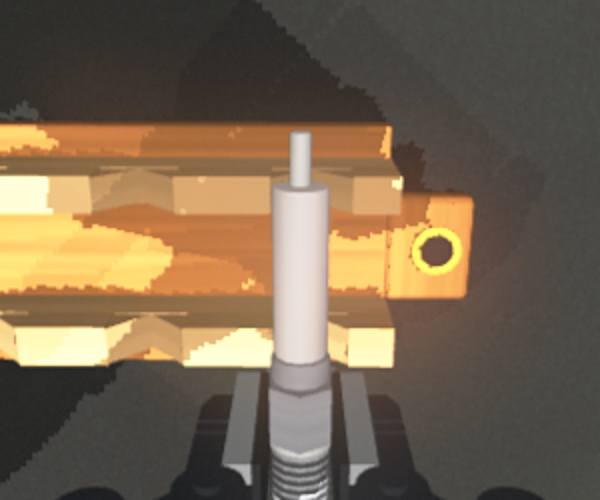

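```bash
python3 -m creep '[[0.05,0.04,0.2,0,0],[0,0,0.4,0,0],[0,0,0.4,0,0],[0,0,0.2,0,0],[0,0,0.1,0,0],[0,0,0,0,0],[0,0,0,0,0]]'
python3 - <<'E'
from h import *
s,t,R=cur(); print(np.round(s['wrist_force'],1))
go([.5085,-.2673,.0212],12.45)
E
```

```text
time: 13.85
tool_pos: [0.5114, -0.2697, 0.0396]
tcp_rot: [3.122, 0.34, 0.002]
wrist_force: [1.1, 0.1, -0.3]
width: 0.16
grip_force: 39.1
[ 1.1  0.1 -0.3]
tcp [ 0.5114 -0.2697  0.0396] yaw 12.42 tilt 0.07 w 0.16 -> shift [-0.047 -0.059  0.369] spin -0.006 t 13.85
```

```bash
python3 -m creep '[[-0.04,-0.05,0.1,0,0],[0,0,0,0,0],[0,0,0,0,0],[0,0,0,0,0]]'
python3 - <<'E'
from h import *
s,t,R=cur(); print(np.round(s['wrist_force'],1))
go([.5085,-.2673,.0212],12.45)
E
```

```text
time: 14.35
tool_pos: [0.5085, -0.2674, 0.0341]
tcp_rot: [3.123, 0.34, 0.0]
wrist_force: [0.2, -0.3, 0.4]
width: 0.163
grip_force: 39.1
[ 0.2 -0.3  0.4]
tcp [ 0.5085 -0.2674  0.0341] yaw 12.42 tilt 0.02 w 0.163 -> shift [ 0.001 -0.001  0.259] spin -0.005 t 14.35
```

Settled right on the target. Lowering the last 13 mm gently.

```bash
python3 -m creep '[[0,0,0.12,0,0],[0,0,0.1,0,0],[0,0,0.03,0,0],[0,0,0,0,0],[0,0,0,0,0]]'
```

```text
time: 14.98
tool_pos: [0.5088, -0.2682, 0.0219]
tcp_rot: [3.122, 0.34, 0.001]
wrist_force: [-1.2, -3.6, 3.5]
width: 0.16
grip_force: 39.5
```

```bash
python3 -m creep '[[0,0,0.02,0,0],[0,0,0,0,0],[0,0,0,0,0]]'
```

```text
time: 15.35
tool_pos: [0.5089, -0.2684, 0.0216]
tcp_rot: [3.121, 0.34, 0.002]
wrist_force: [-2.8, -4.1, 6.9]
width: 0.161
grip_force: 39.9
```

```bash
python3 -m creep '[[0,0,0,0,0.25],[0,0,0,0,0.45],[0,0,0,0,0.45],[0,0,0,0,0.45],[0,0,0,0,0.45],[0,0,-0.3,0,0.45],[0,0,-0.5,0,0.45],[0,0,-0.6,0,0.45],[0,0,-0.6,0,0.45],[0,0,0,0,0.45],[0,0,0,0,0.45]]'
python3 - <<'E'
from h import *
go([.4838,.2297,.14],21.6)
p=bot.read_camera('wrist'); save(p,'w7'); np.save('w7.npy',p,allow_pickle=True); a=p['pixels'][80:330,130:430,::-1]; cv2.imwrite('pics/w7z.png',cv2.resize(a,None,fx=2,fy=2))
E
```

```text
time: 16.73
tool_pos: [0.5082, -0.2672, 0.1206]
tcp_rot: [3.123, 0.34, 0.0]
wrist_force: [-0.7, 0.6, -0.6]
width: 0.446
grip_force: 0.0
tcp [ 0.5082 -0.2672  0.1206] yaw 12.42 tilt 0.01 w 0.446 -> shift [ 1.662 -9.81  -0.389] spin -1.602 t 16.725
```

View pics/w7z.png

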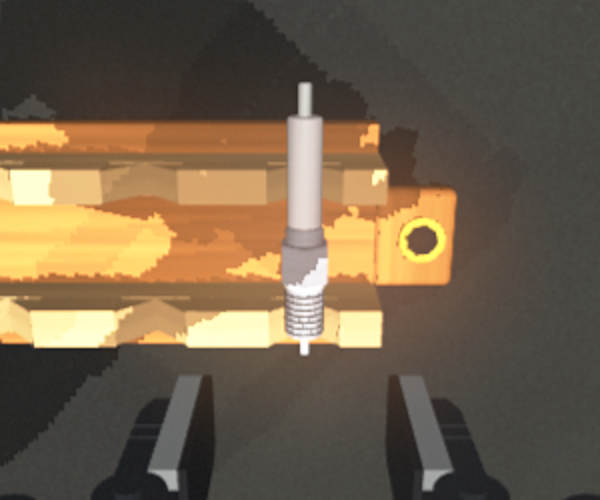

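```bash
python3 -m creep '[[0.11,-0.4,-0.03,0,0.45],[0.11,-0.6,-0.03,0,0.45],[0.11,-0.7,-0.03,0,0.45],[0.11,-0.7,-0.03,0,0.45],[0.11,-0.7,-0.03,0,0.45],[0.11,-0.7,-0.03,0,0.45],[0.11,-0.7,-0.03,0,0.45],[0.11,-0.7,-0.03,0,0.45],[0.11,-0.7,-0.03,0,0.45],[0.11,-0.7,-0.03,0,0.45],[0.11,-0.7,-0.03,0,0.45],[0.11,-0.7,-0.03,0,0.45],[0.11,-0.7,-0.03,0,0.45],[0.11,-0.7,0,0,0.45],[0.11,-0.41,0,0,0.45],[0,0,0,-0.8,0.45],[0,0,0,-0.8,0.45],[0,0,0,0,0.45],[0,0,0,0,0.45],[0,0,0,0,0.45]]'
python3 - <<'E'
from h import *
go([.4833,.2295,.0228],21.6)
p=bot.read_camera('wrist'); np.save('w8.npy',p,allow_pickle=True)
print([(np.round(r['bbox']).tolist(),round(r['score'],2)) for r in bot.look_for('plug_b',p)[:5]])
ax=T([.4838,.2297,.043,np.radians(21.5)],[(-.034,0,0),(.046,0,0)]); print(proj(p,ax).round(1).tolist())
E
```

```text
time: 19.27
tool_pos: [0.4833, 0.2293, 0.1398]
tcp_rot: [3.086, 0.587, -0.0]
wrist_force: [-0.2, 0.8, -0.7]
width: 0.45
grip_force: 0.0
tcp [0.4833 0.2293 0.1398] yaw 21.53 tilt 0.02 w 0.45 -> shift [ 1.000e-03 -3.000e-03  2.341e+00] spin -0.012 t 19.275
[([339.0, 117.0, 370.0, 248.0], 0.86), ([407.0, 101.0, 447.0, 248.0], 0.78), ([269.0, 143.0, 291.0, 249.0], 0.76)]
[[280.7, 245.0], [280.8, 143.0]]
```

```bash
python3 -m creep '[[0,0,0.4,0,0.45],[0,0,0.5,0,0.45],[0,0,0.5,0,0.45],[0,0,0.5,0,0.45],[0,0,0.3,0,0.45],[0,0,0.14,0,0.45],[0,0,0,0,0.45],[0,0,0,0,0],[0,0,0,0,0],[0,0,0,0,0],[0,0,0,0,0],[0,0,0,0,0]]'
python3 -m creep '[[0,0,-0.15,0,0],[0,0,-0.3,0,0],[0,0,-0.4,0,0],[0,0,-0.4,0,0],[0,0,-0.4,0.4,0],[0,0,-0.4,0.4,0],[0,0,-0.2,0.4,0],[0,0,0,0.4,0],[0,0,0,0,0],[0,0,0,0,0],[0,0,0,0,0]]'
python3 - <<'E'
from h import *
go([.4961,-.2132,.12],12.45)
E
```

```text
time: 20.88
tool_pos: [0.4844, 0.2297, 0.0241]
tcp_rot: [-3.086, -0.588, -0.003]
wrist_force: [-0.1, -1.2, 5.5]
width: 0.192
grip_force: 39.5
time: 22.25
tool_pos: [0.4832, 0.2294, 0.1354]
tcp_rot: [3.123, 0.34, -0.001]
wrist_force: [-0.9, -0.2, -0.5]
width: 0.191
grip_force: 39.1
tcp [0.4832 0.2294 0.1354] yaw 12.44 tilt 0.02 w 0.191 -> shift [-1.656  8.7    0.308] spin -0.001 t 22.25
```

```bash
python3 -m creep '[[-0.12,0.4,0,0,0],[-0.12,0.6,0,0,0],[-0.12,0.7,0,0,0],[-0.12,0.7,0,0,0],[-0.12,0.7,0,0,0],[-0.12,0.7,0,0,0],[-0.12,0.7,0,0,0],[-0.12,0.7,0,0,0],[-0.12,0.7,0,0,0],[-0.12,0.7,0,0,0],[-0.12,0.7,0,0,0],[-0.12,0.7,0,0,0],[-0.12,0.5,0,0,0],[-0.1,0.2,0.2,0,0],[0,0,0.5,0,0],[0,0,0.5,0,0],[0,0,0.5,0,0],[0,0,0,0,0],[0,0,0,0,0],[0,0,0,0,0]]'
python3 - <<'E'
from h import *
go([.4962,-.2133,.0225],12.45)
E
```

```text
time: 24.75
tool_pos: [0.4969, -0.2136, 0.0518]
tcp_rot: [3.122, 0.34, 0.003]
wrist_force: [0.2, -0.1, -0.1]
width: 0.191
grip_force: 39.1
tcp [ 0.4969 -0.2136  0.0518] yaw 12.43 tilt 0.13 w 0.191 -> shift [-0.014 -0.01   0.586] spin -0.003 t 24.75
```

```bash
python3 -m creep '[[0,0,0.2,0,0],[0,0,0.2,0,0],[0,0,0.1,0,0],[0,0,0.05,0,0],[0,0,0.03,0,0],[0,0,0,0,0],[0,0,0,0,0]]'
```

```text
time: 25.62
tool_pos: [0.4961, -0.2141, 0.023]
tcp_rot: [3.122, 0.34, -0.0]
wrist_force: [-4.7, -0.6, 10.1]
width: 0.197
grip_force: 40.5
```

```bash
python3 -m creep '[[0,0,0,0,0.25],[0,0,0,0,0.45],[0,0,0,0,0.45],[0,0,0,0,0.45],[0,0,0,0,0.45],[0,0,-0.3,0,0.45],[0,0,-0.5,0,0.45],[0,0,-0.6,0,0.45],[0,0,-0.6,0,0.45],[0,0,0,0,0.45],[0,0,0,0,0.45]]'
python3 - <<'E'
from h import *
go([.5040,.1776,.14],21.6)
p=bot.read_camera('wrist'); save(p,'w9'); np.save('w9.npy',p,allow_pickle=True); a=p['pixels'][80:330,130:430,::-1]; cv2.imwrite('pics/w9z.png',cv2.resize(a,None,fx=2,fy=2))
E
```

```text
time: 27.0
tool_pos: [0.4958, -0.2131, 0.1216]
tcp_rot: [3.123, 0.34, 0.0]
wrist_force: [0.0, -0.2, -0.0]
width: 0.451
grip_force: 0.0
tcp [ 0.4958 -0.2131  0.1216] yaw 12.42 tilt 0.01 w 0.451 -> shift [ 1.842 -7.595 -0.369] spin -1.602 t 27.0
```

View pics/w9z.png

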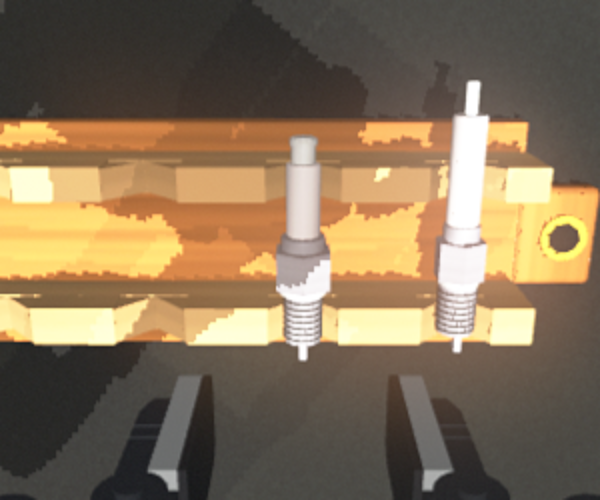

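```bash
python3 - <<'E'
from h import *
p=np.load('w9.npy',allow_pickle=True).item(); q=np.load('gap.npy')
for n,L,t,e in (('b',.046,(303,360),(303,137)),('c',.061,(458,352),(473,81))):
    for u,x in ((t,-.034),(e,L)):
        X=atz(p,u[0]/2+130,u[1]/2+80,q[2]+.036); c,s=np.cos(q[3]),np.sin(q[3]); d=X-q[:3]
        print(n,'rack x',round(1e3*(c*d[0]+s*d[1]-x),1),'y',round(1e3*(-s*d[0]+c*d[1]),1))
E
python3 -m creep '[[0.15,-0.4,-0.03,0,0.45],[0.15,-0.6,-0.03,0,0.45],[0.15,-0.7,-0.03,0,0.45],[0.15,-0.7,-0.03,0,0.45],[0.15,-0.7,-0.03,0,0.45],[0.15,-0.7,-0.03,0,0.45],[0.15,-0.7,-0.03,0,0.45],[0.15,-0.7,-0.03,0,0.45],[0.15,-0.7,-0.03,0,0.45],[0.15,-0.7,-0.03,0,0.45],[0.15,-0.7,-0.03,0,0.45],[0.19,-0.3,-0.03,0,0.45],[0,0,0,-0.8,0.45],[0,0,0,-0.8,0.45],[0,0,0,0,0.45],[0,0,0,0,0.45],[0,0,0,0,0.45]]'
python3 - <<'E'
from h import *
go([.5036,.1775,.0228],21.6)
p=bot.read_camera('wrist'); np.save('w10.npy',p,allow_pickle=True)
print([(np.round(r['bbox']).tolist(),round(r['score'],2)) for r in bot.look_for('plug_a',p)[:5]])
ax=T([.5045,.1778,.043,np.radians(21.5)],[(-.034,0,0),(.062,0,0)]); print(proj(p,ax).round(1).tolist())
E
```

```text
b rack x 38.5 y -28.4
b rack x 42.4 y -28.4
c rack x 41.8 y -86.5
c rack x 45.8 y -84.5
time: 29.18
tool_pos: [0.504, 0.1774, 0.1393]
tcp_rot: [3.086, 0.587, -0.001]
wrist_force: [-0.5, -0.3, -0.6]
width: 0.448
grip_force: 0.0
tcp [0.504  0.1774 0.1393] yaw 21.53 tilt 0.02 w 0.448 -> shift [-0.007 -0.005  2.33 ] spin -0.012 t 29.175
[([337.0, 101.0, 369.0, 248.0], 0.85), ([266.0, 118.0, 291.0, 250.0], 0.59)]
[[280.7, 245.2], [280.8, 120.2]]
```

```bash
python3 -m creep '[[0,0,0.4,0,0.45],[0,0,0.5,0,0.45],[0,0,0.5,0,0.45],[0,0,0.5,0,0.45],[0,0,0.3,0,0.45],[0,0,0.13,0,0.45],[0,0,0,0,0.45],[0,0,0,0,0],[0,0,0,0,0],[0,0,0,0,0],[0,0,0,0,0],[0,0,0,0,0]]'
python3 -m creep '[[0,0,-0.15,0,0],[0,0,-0.3,0,0],[0,0,-0.4,0,0],[0,0,-0.4,0,0],[0,0,-0.4,0.4,0],[0,0,-0.4,0.4,0],[0,0,-0.2,0.4,0],[0,0,0,0.4,0],[0,0,0,0,0],[0,0,0,0,0],[0,0,0,0,0]]'
python3 - <<'E'
from h import *
go([.4850,-.1586,.12],12.45)
E
```

```text
time: 30.78
tool_pos: [0.5052, 0.1777, 0.0242]
tcp_rot: [3.086, 0.588, 0.003]
wrist_force: [0.1, -1.9, 5.4]
width: 0.215
grip_force: 39.5
time: 32.15
tool_pos: [0.5038, 0.1777, 0.1353]
tcp_rot: [3.123, 0.34, -0.001]
wrist_force: [-0.4, -0.5, -0.6]
width: 0.217
grip_force: 39.1
tcp [0.5038 0.1777 0.1353] yaw 12.44 tilt 0.03 w 0.217 -> shift [-1.817  6.486  0.307] spin -0.001 t 32.15
```

```bash
python3 -m creep '[[-0.16,0.4,0,0,0],[-0.16,0.6,0,0,0],[-0.17,0.7,0,0,0],[-0.17,0.7,0,0,0],[-0.17,0.7,0,0,0],[-0.17,0.7,0,0,0],[-0.17,0.7,0,0,0],[-0.17,0.7,0,0,0],[-0.17,0.7,0,0,0],[-0.16,0.4,0,0,0],[-0.15,0.19,0.2,0,0],[0,0,0.5,0,0],[0,0,0.5,0,0],[0,0,0.5,0,0],[0,0,0,0,0],[0,0,0,0,0],[0,0,0,0,0],[0,0,0,0,0]]'
python3 - <<'E'
from h import *
go([.4850,-.1586,.0225],12.45)
E
```

```text
time: 34.4
tool_pos: [0.4858, -0.1591, 0.0516]
tcp_rot: [3.122, 0.34, 0.003]
wrist_force: [-0.7, -0.8, -0.3]
width: 0.219
grip_force: 39.2
tcp [ 0.4858 -0.1591  0.0516] yaw 12.43 tilt 0.11 w 0.219 -> shift [-0.015 -0.013  0.582] spin -0.003 t 34.4
```

```bash
python3 -m creep '[[0,0,0.2,0,0],[0,0,0.2,0,0],[0,0,0.1,0,0],[0,0,0.05,0,0],[0,0,0.03,0,0],[0,0,0,0,0],[0,0,0,0,0]]'
python3 -m creep '[[0,0,0,0,0.25],[0,0,0,0,0.45],[0,0,0,0,0.45],[0,0,0,0,0.45],[0,0,0,0,0.45],[0,0,-0.3,0,0.45],[0,0,-0.5,0,0.45],[0,0,-0.6,0,0.45],[0,0,-0.6,0,0.45],[0,0,0,0,0.45],[0,0,0,0,0.45]]'
python3 - <<'E'
from h import *
go([.5242,.1255,.14],21.6)
E
```

```text
time: 35.28
tool_pos: [0.4847, -0.1592, 0.023]
tcp_rot: [3.123, 0.34, -0.002]
wrist_force: [-5.6, -0.3, 13.1]
width: 0.221
grip_force: 40.7
time: 36.65
tool_pos: [0.4848, -0.1587, 0.1216]
tcp_rot: [3.123, 0.34, 0.0]
wrist_force: [-0.1, 0.5, -0.4]
width: 0.446
grip_force: 0.0
tcp [ 0.4848 -0.1587  0.1216] yaw 12.42 tilt 0.01 w 0.446 -> shift [ 1.992 -5.382 -0.369] spin -1.602 t 36.65
```

```bash
python3 -m creep '[[0.22,-0.4,-0.04,0,0.45],[0.22,-0.6,-0.04,0,0.45],[0.22,-0.7,-0.04,0,0.45],[0.22,-0.7,-0.04,0,0.45],[0.22,-0.7,-0.04,0,0.45],[0.22,-0.7,-0.04,0,0.45],[0.22,-0.7,-0.04,0,0.45],[0.22,-0.5,-0.04,0,0.45],[0.23,-0.38,-0.04,0,0.45],[0,0,0,-0.8,0.45],[0,0,0,-0.8,0.45],[0,0,0,0,0.45],[0,0,0,0,0.45],[0,0,0,0,0.45]]'
python3 - <<'E'
from h import *
go([.5236,.1253,.0228],21.6)
p=bot.read_camera('wrist'); np.save('w11.npy',p,allow_pickle=True)
print([(np.round(r['bbox']).tolist(),round(r['score'],2)) for r in bot.look_for('plug_d',p)[:5]])
ax=T([.5245,.1255,.043,np.radians(21.5)],[(-.034,0,0),(.072,0,0)]); print(proj(p,ax).round(1).tolist())
E
```

```text
time: 38.4
tool_pos: [0.5242, 0.1252, 0.1393]
tcp_rot: [3.086, 0.587, -0.001]
wrist_force: [-0.4, -0.5, 0.6]
width: 0.453
grip_force: 0.0
tcp [0.5242 0.1252 0.1393] yaw 21.53 tilt 0.02 w 0.453 -> shift [-0.01  -0.007  2.33 ] spin -0.012 t 38.4
[([538.0, 338.0, 560.0, 395.0], 0.84), ([266.0, 100.0, 295.0, 248.0], 0.71), ([259.0, 147.0, 302.0, 237.0], 0.47)]
[[280.6, 245.5], [280.8, 105.7]]
```

```bash
python3 -m creep '[[0,0,0.4,0,0.45],[0,0,0.5,0,0.45],[0,0,0.5,0,0.45],[0,0,0.5,0,0.45],[0,0,0.3,0,0.45],[0,0,0.13,0,0.45],[0,0,0,0,0.45],[0,0,0,0,0],[0,0,0,0,0],[0,0,0,0,0],[0,0,0,0,0],[0,0,0,0,0]]'
python3 -m creep '[[0,0,-0.15,0,0],[0,0,-0.3,0,0],[0,0,-0.4,0,0],[0,0,-0.4,0,0],[0,0,-0.4,0.4,0],[0,0,-0.4,0.4,0],[0,0,-0.2,0.4,0],[0,0,0,0.4,0],[0,0,0,0,0],[0,0,0,0,0],[0,0,0,0,0]]'
python3 - <<'E'
from h import *
go([.4723,-.1041,.12],12.45)
E
```

```text
time: 40.0
tool_pos: [0.5254, 0.1254, 0.0241]
tcp_rot: [3.086, 0.588, 0.003]
wrist_force: [-0.0, -0.4, 5.1]
width: 0.218
grip_force: 39.5
time: 41.38
tool_pos: [0.5241, 0.1253, 0.1353]
tcp_rot: [3.123, 0.34, -0.001]
wrist_force: [0.9, -0.1, -0.3]
width: 0.219
grip_force: 39.1
tcp [0.5241 0.1253 0.1353] yaw 12.44 tilt 0.03 w 0.219 -> shift [-2.     4.257  0.307] spin -0.001 t 41.375
```

```bash
python3 -m creep '[[-0.25,0.4,0,0,0],[-0.25,0.55,0,0,0],[-0.25,0.65,0,0,0],[-0.25,0.65,0,0,0],[-0.25,0.65,0,0,0],[-0.25,0.6,0,0,0],[-0.25,0.46,0,0,0],[-0.25,0.3,0.2,0,0],[0,0,0.5,0,0],[0,0,0.5,0,0],[0,0,0.5,0,0],[0,0,0,0,0],[0,0,0,0,0],[0,0,0,0,0],[0,0,0,0,0]]'
python3 - <<'E'
from h import *
go([.4723,-.1041,.0225],12.45)
E
```

```text
time: 43.25
tool_pos: [0.4734, -0.1044, 0.0516]
tcp_rot: [3.122, 0.34, 0.003]
wrist_force: [-0.5, -1.5, -1.3]
width: 0.219
grip_force: 39.2
tcp [ 0.4734 -0.1044  0.0516] yaw 12.43 tilt 0.11 w 0.219 -> shift [-0.02  -0.011  0.581] spin -0.004 t 43.25
```

```bash
python3 -m creep '[[0,0,0.2,0,0],[0,0,0.2,0,0],[0,0,0.1,0,0],[0,0,0.05,0,0],[0,0,0.03,0,0],[0,0,0,0,0],[0,0,0,0,0]]'
python3 -m creep '[[0,0,0,0,0.25],[0,0,0,0,0.45],[0,0,0,0,0.45],[0,0,0,0,0.45],[0,0,0,0,0.45],[0,0,-0.3,0,0.45],[0,0,-0.5,0,0.45],[0,0,-0.6,0,0.45],[0,0,-0.6,0,0.45],[0.1,0.5,-0.6,0,0.45],[0.1,0.5,-0.6,0,0.45],[0.1,0.5,-0.6,0,0.45],[0,0,0,0,0.45],[0,0,0,0,0.45],[0,0,0,0,0.45]]'
python3 - <<'E'
from h import *
go([.4723,-.1041,.12],12.45)
p=bot.read_camera('wrist'); save(p,'w12'); np.save('w12.npy',p,allow_pickle=True); a=p['pixels'][80:330,130:430,::-1]; cv2.imwrite('pics/w12z.png',cv2.resize(a,None,fx=2.6,fy=2.4))
E
```

```text
time: 44.12
tool_pos: [0.4722, -0.1046, 0.023]
tcp_rot: [3.123, 0.34, -0.002]
wrist_force: [-7.1, -0.7, 13.2]
width: 0.222
grip_force: 40.8
time: 46.0
tool_pos: [0.5019, -0.1732, 0.2101]
tcp_rot: [-3.122, -0.341, 0.004]
wrist_force: [-0.4, 0.3, -0.3]
width: 0.448
grip_force: 0.0
tcp [ 0.5019 -0.1732  0.2101] yaw 12.45 tilt 0.17 w 0.448 -> shift [-0.276 -1.474  1.804] spin 0.001 t 46.0
```

View pics/w12z.png

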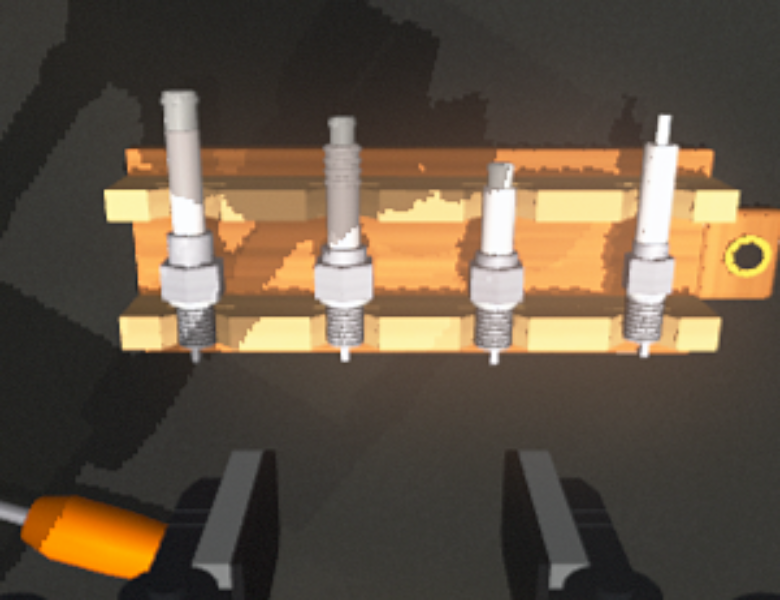

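Run:
```python
from h import *
p=np.load('w12.npy',allow_pickle=True).item(); q=np.load('gap.npy')
for n,y,h,L in (('d',84,12,72),('a',28,12,62),('b',-28,11,46),('c',-84,9.2,61)):
    P=proj(p,T(q,np.array([(45-34,y,36),(45-29,y,43),(45-8,y,36+h),(45+6,y,36+h),(45+L,y,40)])/1e3)); print(n,((P-[130,80])*[2.6,2.4]).round(0).tolist())
s=bot.read_camera('scene'); save(s,'s1'); a=s['pixels'][170:300,80:260,::-1]; cv2.imwrite('pics/s1z.png',cv2.resize(a,None,fx=4,fy=4,interpolation=cv2.INTER_CUBIC))
```

```text
d [[198.0, 351.0], [193.0, 345.0], [186.0, 300.0], [183.0, 266.0], [174.0, 87.0]]
a [[344.0, 351.0], [343.0, 346.0], [342.0, 300.0], [341.0, 266.0], [339.0, 115.0]]
b [[491.0, 351.0], [494.0, 346.0], [497.0, 299.0], [498.0, 265.0], [501.0, 158.0]]
c [[638.0, 351.0], [644.0, 346.0], [651.0, 298.0], [654.0, 264.0], [665.0, 118.0]]
```

View pics/s1z.png

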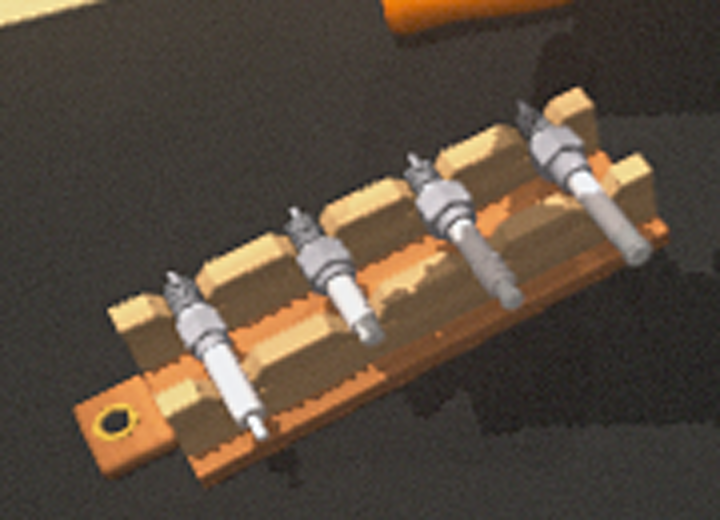

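The picture shows all four plugs lying level in both rails with their hexagons in the channel. From the tongue handle the order is c, b, a, d. I'm handing the job in.

```bash
python3 -c "
from workcell import bot
print(bot.finish_job())"
```

```text
the job is handed in; nothing more can be done
None
```

The four plugs are in the gapping rack in order from the tongue handle (c, b, a, d), level with tips to the front and hexagons in the channel; none was dropped or put on the mat, plug b sits about 2 mm forward of centre, and I handed the job in at about 46 s.

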